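# Dispense one heel block and nudge it onto the card

## Task

At the shoemaker's bench, press the plunger of the heel-block dispenser fully down once and let it spring back up, so that just one heel block comes out. Then, with the fingertips, push that block aside along the bench until it lies flat on the pale cardboard square, without lifting it. Leave the other blocks in the dispenser, and do not disturb the glue tin, the hammer or the wooden last.

Things in the scene. Friction and masses are not known exactly. Their poses are not given: they have to be found in the camera images.
- dispenser: Grey metal dispenser fixed to the bench; origin on the bench under its magazine, z up, blocks come out along -x. Magazine: shaft 57 (x) by 55 mm, 62 mm high, holding four stacked blocks; one at a time passes under its front strip. Behind it, x +29 to +103 mm, a housing 59 mm wide, 44 mm high (feet 4 mm high reach y +/-51 mm) carries the plunger at x +62 mm, y 0.
- plunger_top (a point): Centre of the top face of the plunger's round steel cap, 40 mm across, facing up, 76 mm above the bench at rest. It moves straight down by 28 mm (to 48 mm) when pressed; the cap is then 4 mm above the housing.
- outlet (a point): Point 7 mm above the bench, 62 mm in front (-x) of the dispenser's origin: about where the centre of a block pushed out by a full press comes to rest, flat on the bench, its back about 10 mm clear of the magazine. Its axes are those of the dispenser.
- plunger (a joint): Plunger travel (m): 0 up, 0.028 fully down (hard stop). It drives a hidden pusher that moves 2.3 times as far, 64 mm, and pushes the lowest block out. A spring lifts it: 4 N at rest, 8 N at the bottom, plus a few N for the moving block. When it is back up the stack drops by one block, and another full press would push out another.
- heel_1_center (a point): One of four identical D-shaped black rubber heel blocks, 46 mm long (its x), 44 mm wide (its y), 14 mm thick, about 30 g; flat end at x +23 mm, round end at -23 mm. The point is its centre, 7 mm above its underside. This is the lowest of the stack, the one that comes out first, round end first.
- heel_2_center (a point): One of four identical D-shaped black rubber heel blocks, 46 mm long (its x), 44 mm wide (its y), 14 mm thick, about 30 g; flat end at x +23 mm, round end at -23 mm. The point is its centre, 7 mm above its underside. Second from below in the stack.
- heel_3_center (a point): One of four identical D-shaped black rubber heel blocks, 46 mm long (its x), 44 mm wide (its y), 14 mm thick, about 30 g; flat end at x +23 mm, round end at -23 mm. The point is its centre, 7 mm above its underside. Third from below.
- heel_4_center (a point): One of four identical D-shaped black rubber heel blocks, 46 mm long (its x), 44 mm wide (its y), 14 mm thick, about 30 g; flat end at x +23 mm, round end at -23 mm. The point is its centre, 7 mm above its underside. Top of the stack.
- card: Square of pale cardboard taped to the bench at its corners, 130 by 130 mm, 1 mm thin (a block slides onto it without catching). Origin at its centre on the bench, z up, x and y along its edges. It lies to the left or to the right of the place where the block comes out.
- tin: Bystander: low metal glue tin with dark lid, 75 mm across, 55 mm high, loose. Origin at the centre of its underside. It stands on the other side from the card.
- hammer: Bystander: hammer of 240 mm lying on the bench farther back, to one side; loose. Origin under its middle, handle along its -x.
- last: Bystander: wooden shoe last (foot form), about 225 mm long, 60 to 70 mm wide, 95 mm high, loose, farther back, to one side. Origin under its middle, the toe points along its -x.
Not all that is in view belongs to the job. Leave any orange or pink look-alike of the part that bears heel_4_center alone. Several things look just like the dispenser: the one meant starts farthest to the robot's right.

How it is judged:
On the way, in this order (a step that is already met when the one before it is completed fails the run):
1. the plunger is pressed fully down (value of joint plunger above 0.0255 m), for 0.05 s.
2. the plunger is back up, with one block out on the bench in front (value of joint plunger below 0.003 m and x of heel_1_center in the frame of dispenser below -0.055 m and height (world z) of heel_1_center below 0.012 m and angle between heel_1_center's own z axis and vertical below 0.15 rad), for 0.1 s.
3. that block lies on the cardboard square (x of heel_1_center in the frame of card between -0.043 and 0.043 m and y of heel_1_center in the frame of card between -0.043 and 0.043 m and height (world z) of heel_1_center below 0.012 m and angle between heel_1_center's own z axis and vertical below 0.15 rad), for 0.2 s.
At the end, for the whole second after the job is handed in: The first block lies flat and still on the cardboard square, its centre within 43 mm of the square's centre along both edges (so it does not stick out when it lies square); the plunger is back up (within 3 mm); the other three blocks are still in the magazine (all of step 3 and linear speed of heel_1 below 0.01 m/s and value of joint plunger below 0.003 m and x of heel_2_center in the frame of dispenser between -0.02 and 0.02 m and z of each of heel_2_center, heel_3_center, heel_4_center in the frame of dispenser below 0.075 m and x of heel_3_center in the frame of dispenser between -0.02 and 0.02 m and x of heel_4_center in the frame of dispenser between -0.02 and 0.02 m); the robot touches nothing.
It fails at once if a second block leaves the dispenser (not (x of heel_2_center in the frame of dispenser between -0.02 and 0.02 m and z of heel_2_center in the frame of dispenser below 0.075 m) or not (x of heel_3_center in the frame of dispenser between -0.02 and 0.02 m and z of heel_3_center in the frame of dispenser below 0.075 m) or not (x of heel_4_center in the frame of dispenser between -0.02 and 0.02 m and z of heel_4_center in the frame of dispenser below 0.075 m)).
It fails at once if the dispensed block is lifted or tipped up (height (world z) of heel_1_center above 0.025 m or angle between heel_1_center's own z axis and vertical above 0.6 rad).
It fails at once if the glue tin, hammer or last is moved by more than 20 mm or tipped (distance of any of tin, hammer, last from where it was at the start of the episode above 0.02 m or angle between tin's own z axis and vertical above 0.3 rad).
It also fails if it takes over 58 s, if anything falls off the work surface, if the arm or the gripper's body presses on something with over 40 N, if the wrist force passes 120 N, or if a joint passes its speed limit or range.

## Robot

A 6-joint arm with a two-finger parallel gripper is mounted at the origin on the work surface. World frame = base frame: x ahead of the robot, y to its left, z up, the work surface at z = 0. Lengths are in m, angles in rad, forces in N, time in s.
With the tool pointing down it reaches from about 0.225 to 0.875 m from the base axis. Payload 3.4 kg.
Tool frame: the origin (TCP) lies at the very end of the fingers, on their centre line; the grasp point (between the pads) lies 19 mm behind it; z points along the fingers, y is the line along which they close (so a half turn about z gives the same grasp; the last joint's range is limited). The gripper opens to 85 mm and grips with 20 to 120 N. Pads are 22 mm wide; open, the fingers measure 114 mm over their backs; the gripper's body (76 mm by 85 mm) begins 54 mm behind the grasp point. The pads swing forward as they close: fully open they stand 13 mm farther back than shut.
Start: joints at [-1.283, 0.276, 1.505, -0, 1.361, -0.121], TCP at [0.229, -0.528, 0.231] pointing down, gripper open.
Joint ranges: [-2.89, 2.89], [-0.75, 2.08], [0.22, 2.7], [-1.18, 4.32], [0.11, 2.71], [-2.7, 2.7]. Speed limits (rad/s): [2.57, 2.57, 3.14, 3.14, 3.14, 3.14].

## Interface

Orientations are given as a rotation vector (axis times angle).
In Python, from station import ctrl gives the robot as it stands.
- The arm moves only by the tool play_rows, never from a script. Its argument "rows" is a list of rows, each a list of 4 numbers: the shift along the tool's x, y, z in mm, then the turn about the tool's z in degrees. A call has 1 to 12 rows; each row shifts and turns the commanded pose from where the row before left it, along the tool's axes as they then stand; what a row does not reach is not made up. A row lasts 1/10 s, in which the tool goes at most 50 mm and 8.59 degrees, less where a joint would pass 70% of its speed; a pose out of reach is approached as far as the arm can. A call with a gripper value outside its range is refused whole. "claw" is the closure in counts, from 0 (fully open) to 255 (shut), set as the call begins (left out, the last holds). The fingers move at their own pace and stop on an object; the grip force is fixed at half the most. Time passes only in rows, so rows that do not move let the fingers close. It gives the time, the measured TCP pose, the force, the opening and the grip force at its end, in the units of the state.
- ctrl.read_state(): the state, without advancing time (a new reading comes with each control period).
- ctrl.camera(name): name is "scene" or "top" or "wrist"; returns the picture (384x512x3 uint8, red, green, blue); there is no depth.
- ctrl.camera_info(name): a dict with "K" (3x3 intrinsics, pixels), "R" (3x3) and "t" (3): a world point X has camera coordinates R X + t; the wrist camera has in their place "T_tool_cam" (4x4, takes a point from camera to tool coordinates, whose origin is the TCP and whose axes are the flange's). Camera axes: x right, y down, z forward; pixel columns grow to the right and rows downward; lengths in m; the calibration is good to about 2 mm. The wrist camera is an equidistant fisheye: a pixel r from the principal point sees the ray r / f radians off the axis. A picture is of the moment at which its call begins: read the wrist's pose just before it. camera_info takes no time and is no camera call.
- ctrl.finish_job(): hands the job in; it is judged then, once.
Trained networks look in the newest picture that a camera, given by its name, has taken for a name from the list of things; names that differ only in an ending like _2 or _b are one class to them, and where a whole thing is asked for, a point or a joint stands for the part that bears it (a point fixed in the world has none). Each returns a list of dicts, best first, with "conf" (0 to 1); they miss things now and then, are a little off and sometimes report something else, mostly with a low value. They report only what shows in the picture. A call takes as long as a camera call. They do not tell look-alikes from the thing itself.
- ctrl.outline_of(thing, camera): "mask" (384x512 bool, what is visible of it) and "extent" ([centre column, centre row, width, height] in pixels, round what is visible of it).
- ctrl.place_of(thing, camera): "location" ([column, row] in pixels: a listed point, or the origin of a listed thing).
The state is a dict: "clock": time; "joints": joint angles; "joint_vel": joint speeds; "joint_torque": joint torques, N m; "tool_pos": TCP position; "ee_rot": TCP orientation; "ft_force": force on the tool from outside, world axes, zero at the start; "torque": the same for the moment, N m; "width": opening from 0.0 (shut) to 1.0 (fully open); "grip_force": force on a finger pad.
Only numpy, scipy, OpenCV 4.12 (cv2) and the standard library are available. Lean on these libraries where they do the work, as an engineer would, in place of code of your own. Each camera call takes 0.05 s, during which the arm holds its last target. There are 200 camera calls.

## Working session

There is one attempt and no reset: what is moved stays moved. The work goes in short steps, Python scripts to look and compute and a tool call to move; the robot and the scene stay as the last step left them, time stands still between calls to the robot, and variables do not carry over. Pictures are saved under pics/ and viewed, at most 10 in all, crops included, and the job is handed in when it is done.

Besides the shell and the picture viewer there is one more tool, called after "Request:" by a JSON object that holds its "op" and its "data", one argument or row to a line. play_rows: Moves the arm, as the interface text tells. Its arguments: {"type":"object","properties":{"rows":{"type":"array","items":{"type":"array","items":{"type":"number"}}},"claw":{"type":"number"}},"required":["rows"]}

```bash
mkdir -p pics; ls; cat > h.py <<'E'
import numpy as np, cv2
from station import ctrl
from scipy.spatial.transform import Rotation as Ro
def ray(cam,px):
    i=ctrl.camera_info(cam);K=np.array(i["K"])
    if cam=="wrist":
        s=ctrl.read_state();T=np.array(i["T_tool_cam"])
        x=(px[0]-K[0,2])/K[0,0];y=(px[1]-K[1,2])/K[1,1];r=np.hypot(x,y)
        d=np.array([x/r*np.sin(r),y/r*np.sin(r),np.cos(r)]) if r>1e-9 else np.array([0,0,1.])
        Rt=Ro.from_rotvec(s["ee_rot"]).as_matrix()
        return Rt@T[:3,3]+np.array(s["tool_pos"]),Rt@T[:3,:3]@d
    R=np.array(i["R"]);t=np.array(i["t"]);
    return -R.T@t,R.T@np.linalg.solve(K,[px[0],px[1],1])
def at(cam,px,z):
    o,d=ray(cam,px);return o+d*(z-o[2])/d[2]
def px(cam,X):
    i=ctrl.camera_info(cam);c=np.array(i["R"])@X+np.array(i["t"]);p=np.array(i["K"])@c;return p[:2]/p[2]
E
python3 - <<'E'
from h import *
H={"dispenser":0,"plunger_top":.076,"outlet":.007,"heel_4_center":.05,"card":0,"tin":0,"hammer":0,"last":0}
ims=[]
s=ctrl.read_state();print(s["clock"],s["tool_pos"],s["ee_rot"],s["ft_force"])
for c in ["scene","top"]:
    im=ctrl.camera(c);ims.append(im)
    for n,z in H.items():
        for r in ctrl.place_of(n,c)[:5]:
            print(c,n,round(r["conf"],2),np.round(r["location"]),at(c,r["location"],z).round(3))
for c,im in zip(["scene","top"],ims): cv2.imwrite(f"pics/{c}0.png",cv2.resize(im[:,:,::-1],(800,600)))
E
```

```text
pics
0.0 [ 0.22842074 -0.52711046  0.23046268] [-3.07444794e+00 -6.37336873e-01  2.07446623e-04] [0.51399341 0.23030644 0.27432289]
scene dispenser 0.83 [361. 167.] [ 0.208  0.309 -0.   ]
scene dispenser 0.74 [256. 231.] [0.605 0.02  0.   ]
scene plunger_top 0.57 [362. 162.] [0.282 0.303 0.076]
scene plunger_top 0.53 [252. 233.] [0.682 0.031 0.076]
scene plunger_top 0.26 [346. 276.] [0.761 0.287 0.076]
scene outlet 0.86 [264. 216.] [0.546 0.03  0.007]
scene heel_4_center 0.75 [227. 222.] [ 0.636 -0.057  0.05 ]
scene heel_4_center 0.63 [256. 221.] [0.61  0.022 0.05 ]
scene heel_4_center 0.47 [221. 271.] [ 0.805 -0.019  0.05 ]
scene card 0.96 [324. 210.] [0.464 0.206 0.   ]
scene tin 0.59 [196. 190.] [ 0.476 -0.221  0.   ]
scene hammer 0.94 [142. 224.] [ 0.665 -0.324  0.   ]
scene last 0.81 [345. 275.] [0.7   0.291 0.   ]
scene last 0.32 [142. 225.] [ 0.668 -0.323  0.   ]
scene last 0.3 [202. 188.] [ 0.459 -0.207  0.   ]
top dispenser 0.94 [242. 159.] [0.613 0.024 0.   ]
top dispenser 0.65 [138. 304.] [0.211 0.317 0.   ]
top plunger_top 0.71 [237. 182.] [0.536 0.037 0.076]
top plunger_top 0.7 [242. 129.] [0.68  0.023 0.076]
top plunger_top 0.64 [136. 281.] [0.278 0.307 0.076]
top outlet 0.95 [134. 325.] [0.156 0.326 0.007]
top outlet 0.81 [237. 179.] [0.555 0.039 0.007]
top heel_4_center 0.73 [279. 164.] [ 0.586 -0.077  0.05 ]
top heel_4_center 0.59 [258. 106.] [ 0.755 -0.023  0.05 ]
top heel_4_center 0.58 [237. 154.] [0.616 0.037 0.05 ]
top card 0.77 [176. 212.] [0.462 0.214 0.   ]
top card 0.34 [329. 210.] [ 0.462 -0.219  0.   ]
top tin 0.76 [326. 210.] [ 0.461 -0.212  0.   ]
top hammer 0.91 [357. 136.] [ 0.673 -0.309  0.   ]
top last 0.58 [148. 134.] [0.692 0.294 0.   ]
```

View pics/top0.png

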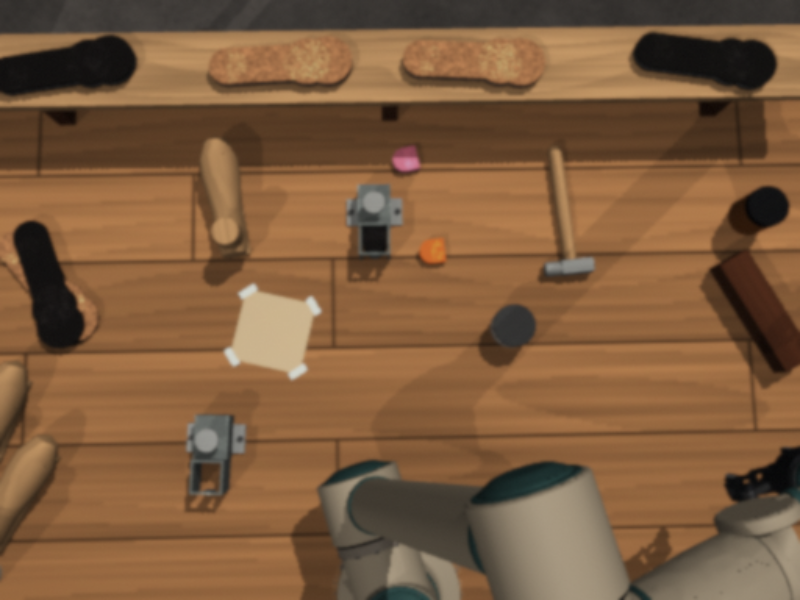

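View pics/scene0.png

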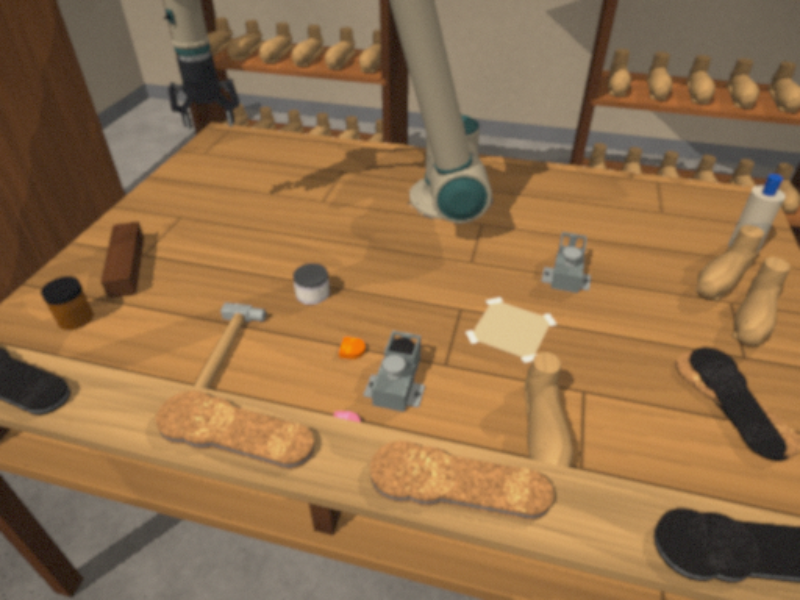

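Top view (800×600 px): two dispensers look alike, one at (374,218) with y≈+0.03 and one at (210,455) with y≈+0.31. The first is farther to the robot's right and has black blocks in its magazine, so it is the one meant. The card is at (272,332), left of the outlet, and the tin is at (512,326). The hammer is at (565,215) and the last at (222,195). The orange and pink blocks are decoys. I'll hover nearby and confirm with the wrist camera.

Request:
{"op": "play_rows", "data": {
  "rows": [
    [40,-29,-2,0],
    [40,-29,-2,0],
    [40,-29,-2,0],
    [40,-29,-2,0],
    [40,-29,-2,0],
    [40,-29,-2,0],
    [40,-29,-2,0],
    [40,-29,-2,0],
    [40,-29,-2,0],
    [40,-29,-2,0],
    [40,-29,-2,0],
    [40,-29,-2,0]
  ],
  "claw": 255
}}

```text
clock: 2.1
tool_pos: [0.5315, -0.0156, 0.2556]
ee_rot: [3.075, 0.638, 0.001]
ft_force: [0.9, -0.3, 0.7]
width: 0.001
grip_force: 0.0
```

Request:
{"op": "play_rows", "data": {
  "rows": [
    [0,0,0,7.8],
    [0,0,0,7.8],
    [0,0,0,7.8],
    [0,0,0,0],
    [0,0,0,0]
  ]
}}

```text
clock: 2.6
tool_pos: [0.5307, -0.0175, 0.2553]
ee_rot: [3.141, 0.005, 0.0]
ft_force: [0.8, 0.3, 0.2]
width: 0.0
grip_force: 0.0
```

```bash
python3 - <<'E'
from h import *
s=ctrl.read_state();print(s["clock"],s["tool_pos"],s["ee_rot"],s["width"])
im=ctrl.camera("wrist")
H={"dispenser":0,"plunger_top":.076,"outlet":.007,"heel_4_center":.05,"card":0}
for n,z in H.items():
    for r in ctrl.place_of(n,"wrist")[:4]:
        print(n,round(r["conf"],2),np.round(r["location"]),at("wrist",r["location"],z).round(3))
i=ctrl.camera_info("wrist");print(np.array(i["K"]).round(1),np.array(i["T_tool_cam"]).round(3))
cv2.imwrite("pics/w1.png",cv2.resize(im[:,:,::-1],(800,600)))
E
```

```text
2.6 [ 0.53065552 -0.01752989  0.25531179] [3.14148828e+00 5.01555846e-03 1.05560963e-04] 0.000485002409071528
dispenser 0.68 [ 84. 324.] [0.213 0.319 0.   ]
plunger_top 0.81 [205.  42.] [0.679 0.032 0.076]
plunger_top 0.63 [ 56. 326.] [0.269 0.324 0.076]
heel_4_center 0.88 [293. 112.] [ 0.601 -0.065  0.05 ]
heel_4_center 0.59 [209.  97.] [0.619 0.031 0.05 ]
card 0.6 [ 98. 210.] [0.461 0.221 0.   ]
[[297.3   0.  250.9]
 [  0.  297.3 198.4]
 [  0.    0.    1. ]] [[ 0.001 -0.953 -0.305  0.077]
 [ 1.     0.001  0.    -0.001]
 [-0.    -0.305  0.953 -0.142]
 [ 0.     0.     0.     1.   ]]
```

View pics/w1.png

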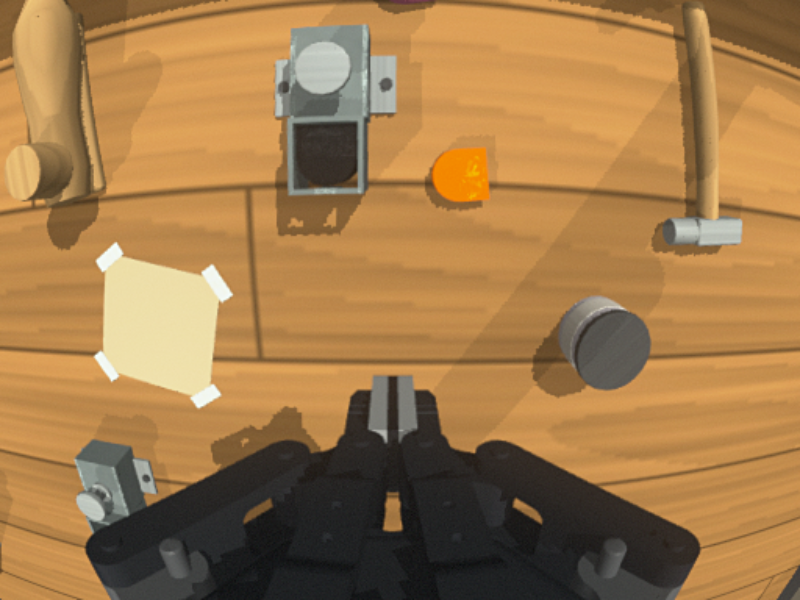

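The wrist view confirms it: the loaded dispenser with its cap at (322,67) is the rightmost one. The empty look-alike is at (105,480), and the orange decoy at (460,175) stays untouched. Three camera estimates agree on the cap at about (0.680, 0.031).

Request:
{"op": "play_rows", "data": {
  "rows": [
    [37,-12,0,0],
    [37,-12,0,0],
    [37,-12,0,0],
    [38,-12,0,0],
    [0,0,45,0],
    [0,0,45,0],
    [0,0,45,0],
    [0,0,20,0],
    [0,0,0,0],
    [0,0,0,0]
  ]
}}

```text
clock: 3.9
tool_pos: [0.6802, 0.0304, 0.1007]
ee_rot: [3.141, 0.001, 0.001]
ft_force: [-0.3, 0.5, 0.5]
width: 0.0
grip_force: 0.0
```

```bash
python3 - <<'E'
from h import *
s=ctrl.read_state();print(s["clock"],s["tool_pos"],s["ft_force"])
im=ctrl.camera("wrist")
for n,z in {"plunger_top":.076,"heel_4_center":.05}.items():
    for r in ctrl.place_of(n,"wrist")[:2]:
        print(n,round(r["conf"],2),np.round(r["location"]),at("wrist",r["location"],z).round(3))
cv2.imwrite("pics/w2.png",im[:,:,::-1])
E
```

```text
3.9 [0.68022376 0.03037939 0.1006998 ] [-0.32078852  0.46253993  0.53891092]
plunger_top 0.6 [246. 234.] [0.681 0.034 0.076]
heel_4_center 0.76 [356. 276.] [ 0.63  -0.054  0.05 ]
heel_4_center 0.56 [327.  86.] [ 0.773 -0.019  0.05 ]
```

View pics/w2.png

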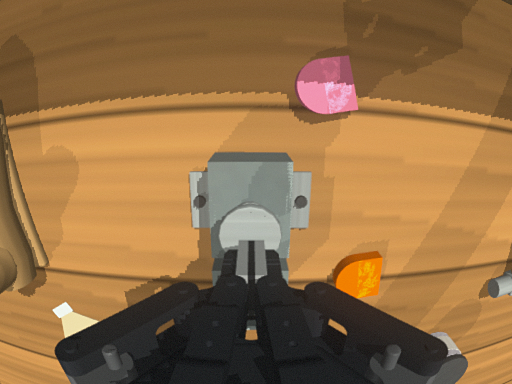

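The fingertips sit over the cap at (250,235). Pressing slowly, in one stroke.

Request:
{"op": "play_rows", "data": {
  "rows": [
    [0,0,18,0],
    [0,0,5,0],
    [0,0,5,0],
    [0,0,5,0],
    [0,0,4,0],
    [0,0,4,0],
    [0,0,4,0],
    [0,0,4,0],
    [0,0,3,0],
    [0,0,2,0],
    [0,0,0,0],
    [0,0,0,0]
  ]
}}

```text
clock: 5.25
tool_pos: [0.6798, 0.0305, 0.0485]
ee_rot: [3.141, 0.001, 0.002]
ft_force: [-2.3, -0.2, 6.5]
width: -0.002
grip_force: 3.4
```

Request:
{"op": "play_rows", "data": {
  "rows": [
    [0,0,1.5,0],
    [0,0,1.5,0],
    [0,0,0,0]
  ]
}}

```text
clock: 5.55
tool_pos: [0.6799, 0.0305, 0.048]
ee_rot: [3.141, 0.001, 0.004]
ft_force: [-6.1, -0.4, 17.2]
width: 0.003
grip_force: 8.7
```

Hard stop reached (z 0.048, 17 N). Releasing and backing off to look.

Request:
{"op": "play_rows", "data": {
  "rows": [
    [0,0,-7,0],
    [0,0,-7,0],
    [0,0,-7,0],
    [0,0,-10,0],
    [0,0,-20,0],
    [0,0,-40,0],
    [-40,0,-30,0],
    [-40,0,-30,0],
    [-40,0,0,0],
    [-40,0,0,0],
    [0,0,0,0]
  ]
}}

```text
clock: 6.65
tool_pos: [0.5136, 0.031, 0.1944]
ee_rot: [-3.141, -0.001, 0.008]
ft_force: [0.2, 0.3, 0.6]
width: 0.002
grip_force: 0.0
```

```bash
python3 - <<'E'
from h import *
s=ctrl.read_state();print(s["clock"],s["tool_pos"],s["ft_force"])
for c in ["wrist","top"]:
  im=ctrl.camera(c)
  for n,z in {"plunger_top":.076,"outlet":.007,"heel_1_center":.007,"card":0}.items():
    for r in ctrl.place_of(n,c)[:5]:
        print(c,n,round(r["conf"],2),np.round(r["location"]),at(c,r["location"],z).round(3))
  if c=="wrist": cv2.imwrite("pics/w3.png",cv2.resize(im[:,:,::-1],(800,600)))
  for r in ctrl.outline_of("card",c)[:1]:
    p=cv2.approxPolyDP(max(cv2.findContours(r["mask"].astype(np.uint8),0,2)[0],key=cv2.contourArea),6,True)[:,0]
    print("card",c,[at(c,q,0)[:2].round(3) for q in p])
E
```

```text
6.65 [0.51361732 0.03097715 0.19441661] [0.22996671 0.2904524  0.57514377]
wrist plunger_top 0.8 [249.   7.] [0.687 0.033 0.076]
wrist plunger_top 0.45 [ 60. 343.] [0.287 0.314 0.076]
wrist plunger_top 0.3 [252.  76.] [0.623 0.03  0.076]
wrist heel_1_center 0.67 [252. 137.] [0.564 0.03  0.007]
wrist card 0.88 [106. 214.] [0.469 0.222 0.   ]
card wrist [array([0.557, 0.255]), array([0.542, 0.279]), array([0.529, 0.269]), array([0.428, 0.301]), array([0.409, 0.29 ]), array([0.401, 0.2  ]), array([0.385, 0.183]), array([0.397, 0.159]), array([0.456, 0.157]), array([0.496, 0.146]), array([0.505, 0.132]), array([0.522, 0.141]), array([0.542, 0.241])]
top plunger_top 0.5 [238. 132.] [0.675 0.033 0.076]
top plunger_top 0.48 [134. 278.] [0.286 0.312 0.076]
top plunger_top 0.27 [173. 215.] [0.45  0.209 0.076]
top outlet 0.9 [137. 324.] [0.157 0.319 0.007]
top outlet 0.4 [359. 132.] [ 0.683 -0.315  0.007]
top card 0.95 [175. 211.] [0.466 0.217 0.   ]
card top [array([0.539, 0.276]), array([0.415, 0.298]), array([0.381, 0.18 ]), array([0.52 , 0.157])]
```

View pics/w3.png

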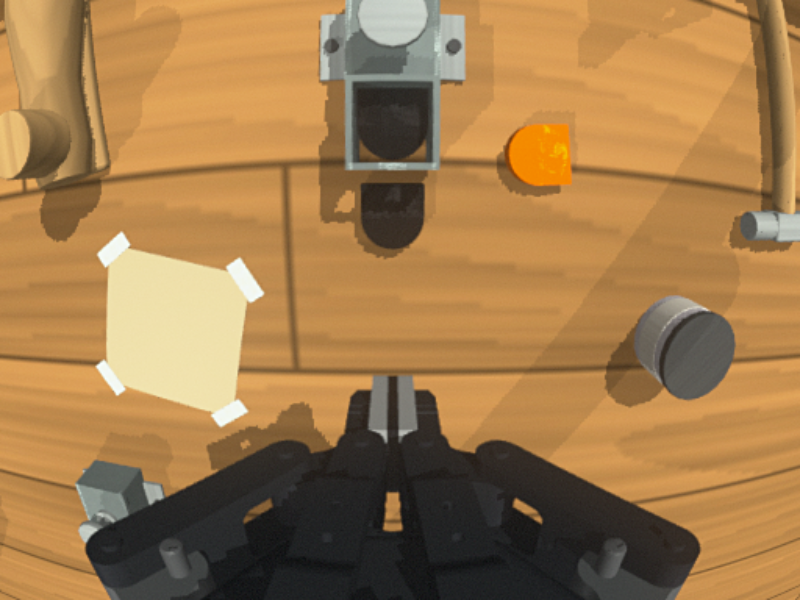

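One block is out at (392,215) px, about (0.562, 0.030), flat and with its round end forward. The cap is back up at (392,18), and the top of the stack is visible at (392,120). The card centre is about (0.467, 0.218), yaw about −9°. The plan is to push the block in +y from its right side, then in −x from its flat end.

```bash
python3 - <<'E'
from h import *
f=1/1.5625
for n,p,z in [("flat",(392,183),.014),("round",(392,248),.014),("L",(361,200),.014),("R",(424,200),.014),("orangeL",(507,155),.014),("orange bottom",(535,186),.014),("magfront",(392,170),.062),("last heel near",(25,178),.09),("last heel right",(55,145),.09),("last foot right",(105,165),.0)]:
    print(n,at("wrist",np.array(p)*f,z).round(4))
E
```

```text
flat [0.5849 0.0311 0.014 ]
round [0.5392 0.0311 0.014 ]
L [0.5731 0.0525 0.014 ]
R [0.5732 0.0091 0.014 ]
orangeL [ 0.6066 -0.0486  0.014 ]
orange bottom [ 0.5857 -0.0699  0.014 ]
magfront [0.5943 0.0311 0.062 ]
last heel near [0.6089 0.2729 0.09  ]
last heel right [0.6263 0.2426 0.09  ]
last foot right [0.6124 0.2643 0.    ]
```

Request:
{"op": "play_rows", "data": {
  "rows": [
    [12,12,25,0],
    [12,12,25,0],
    [12,12,25,0],
    [12,12,25,0],
    [0,0,24,0],
    [0,0,20,0],
    [0,0,20,0],
    [0,0,0,0],
    [0,0,0,0]
  ]
}}

```text
clock: 8.15
tool_pos: [0.5678, -0.0175, 0.0303]
ee_rot: [3.142, 0.001, -0.001]
ft_force: [0.7, 0.4, -0.0]
width: -0.0
grip_force: 0.0
```

Request:
{"op": "play_rows", "data": {
  "rows": [
    [-2,0,12,0],
    [0,0,12,0],
    [0,0,0,0],
    [0,-6,0,0],
    [0,-8,0,0],
    [0,-8,0,0],
    [0,-8,0,0],
    [0,-8,0,0],
    [0,-8,0,0],
    [0,-8,0,0],
    [0,-4,0,0],
    [0,0,0,0]
  ]
}}

```text
clock: 9.35
tool_pos: [0.5656, 0.0412, 0.0063]
ee_rot: [-3.142, -0.002, 0.0]
ft_force: [-0.5, -0.1, 0.2]
width: -0.001
grip_force: 0.0
```

```bash
python3 - <<'E'
from h import *
s=ctrl.read_state();print(s["clock"],s["tool_pos"],s["ft_force"])
for c in ["wrist","top"]:
  im=ctrl.camera(c)
  for r in ctrl.place_of("heel_1_center",c)[:5]:
        print(c,round(r["conf"],2),np.round(r["location"]),at(c,r["location"],.007).round(3))
  cv2.imwrite(f"pics/{c}4.png",im[:,:,::-1])
E
```

```text
9.35 [0.56560614 0.04115128 0.00625995] [-0.49423791 -0.07117044  0.16739273]
wrist 0.94 [192. 278.] [0.549 0.074 0.007]
top 0.65 [224. 180.] [0.55  0.076 0.007]
top 0.58 [357. 135.] [ 0.676 -0.309  0.007]
top 0.41 [240. 131.] [0.693 0.03  0.007]
```

View pics/wrist4.png

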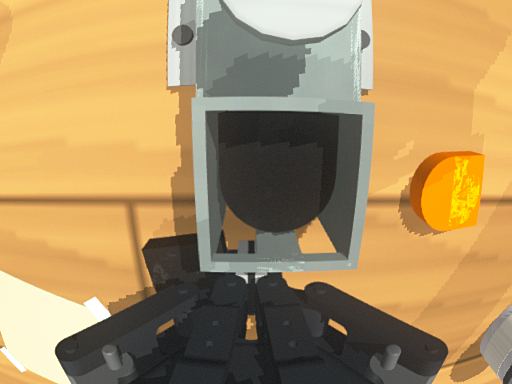

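```bash
python3 - <<'E'
from h import *
for p in [(143,245),(195,237),(158,292)]: print(p,at("wrist",p,.014).round(4))
c=ctrl.outline_of("heel_1_center","top")
for r in c[:4]:
    m=r["mask"].astype(np.uint8);cn=max(cv2.findContours(m,0,2)[0],key=cv2.contourArea)
    q=np.array([at("top",p[0],.014)[:2] for p in cn]);print(round(r["conf"],2),q.mean(0).round(3),q.min(0).round(3),q.max(0).round(3), cv2.minAreaRect((q*1000).astype(np.float32)))
E
```

```text
(143, 245) [0.5734 0.0978 0.014 ]
(195, 237) [0.5788 0.069  0.014 ]
(158, 292) [0.5433 0.0937 0.014 ]
```

Request:
{"op": "play_rows", "data": {
  "rows": [
    [0,8,0,0],
    [-8,0,0,0],
    [0,-6,0,0],
    [0,-7,0,0],
    [0,-8,0,0],
    [0,-8,0,0],
    [0,-8,0,0],
    [0,-8,0,0],
    [0,-8,0,0],
    [0,-4,0,0],
    [0,0,0,0],
    [0,0,0,0]
  ]
}}

```text
clock: 10.8
tool_pos: [0.5576, 0.0895, 0.0063]
ee_rot: [3.141, 0.001, -0.0]
ft_force: [0.8, 0.1, -0.3]
width: 0.001
grip_force: 0.0
```

```bash
python3 - <<'E'
from h import *
s=ctrl.read_state();print(s["clock"],s["tool_pos"],s["ft_force"])
for c in ["wrist","top"]:
  im=ctrl.camera(c)
  for r in ctrl.place_of("heel_1_center",c)[:3]:
        print(c,round(r["conf"],2),np.round(r["location"]),at(c,r["location"],.007).round(3))
  for r in ctrl.outline_of("heel_1_center",c)[:1]:
    cn=max(cv2.findContours(r["mask"].astype(np.uint8),0,2)[0],key=cv2.contourArea)
    p=cv2.approxPolyDP(cn,3,True)[:,0]; print([(tuple(q.tolist()),at(c,q,.014)[:2].round(3).tolist()) for q in p])
  if c=="wrist": cv2.imwrite(f"pics/{c}5.png",im[:,:,::-1])
E
```

```text
10.8 [0.5576321  0.0895104  0.00625132] [ 0.84424381  0.06991475 -0.26155482]
wrist 0.59 [182. 256.] [0.556 0.127 0.007]
[((146, 215), [0.582, 0.143]), ((140, 230), [0.574, 0.147]), ((146, 264), [0.554, 0.147]), ((153, 278), [0.545, 0.144]), ((162, 287), [0.539, 0.14]), ((182, 280), [0.545, 0.127]), ((192, 281), [0.544, 0.122]), ((199, 288), [0.54, 0.118]), ((212, 286), [0.541, 0.111]), ((227, 249), [0.564, 0.102]), ((226, 216), [0.582, 0.102])]
[((201, 180), [0.552, 0.141]), ((209, 185), [0.537, 0.118])]
```

View pics/wrist5.png

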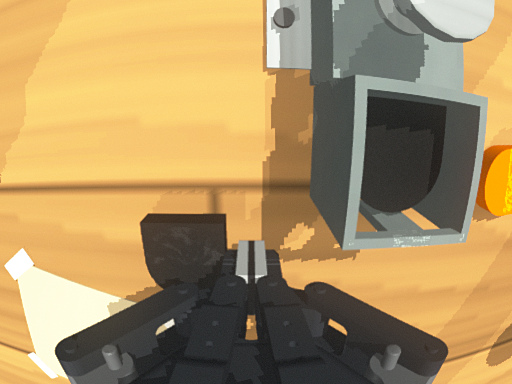

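The block now lies square at about (0.558, 0.124): flat edge at row 215, columns 143–226, clear of the dispenser. Next I lift over to its flat end and push in −x.

Request:
{"op": "play_rows", "data": {
  "rows": [
    [0,5,0,0],
    [0,0,-30,0],
    [0,0,-30,0],
    [23,-20,0,0],
    [24,-20,0,0],
    [0,0,0,0],
    [0,0,30,0],
    [0,0,15,0],
    [0,0,15,0],
    [0,0,0,0],
    [0,0,0,0]
  ]
}}

```text
clock: 12.2
tool_pos: [0.6042, 0.124, 0.0061]
ee_rot: [3.141, 0.0, -0.002]
ft_force: [0.0, -0.4, 0.1]
width: 0.001
grip_force: 0.0
```

Request:
{"op": "play_rows", "data": {
  "rows": [
    [-6,0,0,0],
    [-6,0,0,0],
    [-8,0,0,0],
    [-8,0,0,0],
    [-8,0,0,0],
    [-8,0,0,0],
    [-8,0,0,0],
    [-8,0,0,0],
    [-8,0,0,0],
    [-8,0,0,0],
    [-6,0,0,0],
    [0,0,0,0]
  ]
}}

```text
clock: 13.4
tool_pos: [0.5212, 0.1244, 0.0061]
ee_rot: [3.141, 0.001, -0.002]
ft_force: [-0.6, 0.6, -0.1]
width: -0.0
grip_force: 0.0
```

```bash
cat > look.py <<'E'
from h import *
import sys
s=ctrl.read_state();print(s["clock"],s["tool_pos"],s["ft_force"])
for c in ["wrist","top","scene"]:
  im=ctrl.camera(c)
  for r in ctrl.place_of("heel_1_center",c)[:4]:
        print(c,round(r["conf"],2),np.round(r["location"]),at(c,r["location"],.007).round(3))
  if c==sys.argv[2]: cv2.imwrite(f"pics/{c}{sys.argv[1]}.png",im[:,:,::-1])
E
python3 look.py 6 top
```

```text
13.4 [0.5212113  0.12443376 0.00614871] [-0.58952566  0.55356027 -0.05321   ]
wrist 0.92 [252. 305.] [0.488 0.124 0.007]
top 0.66 [208. 202.] [0.489 0.122 0.007]
scene 0.62 [298. 209.] [0.486 0.127 0.007]
```

The block is at (0.488, 0.124) in all three cameras. I push 14 mm more, then lift over to its right side and push in +y.

Request:
{"op": "play_rows", "data": {
  "rows": [
    [-7,0,0,0],
    [-7,0,0,0],
    [0,0,0,0],
    [5,0,0,0],
    [0,0,-30,0],
    [0,0,-30,0],
    [-20,30,0,0],
    [-18,20,0,0],
    [0,0,0,0],
    [0,0,30,0],
    [0,0,15,0],
    [0,0,15,0]
  ]
}}

```text
clock: 14.9
tool_pos: [0.4768, 0.0747, 0.0057]
ee_rot: [-3.141, -0.0, -0.002]
ft_force: [0.8, 0.4, 0.6]
width: -0.003
grip_force: 0.0
```

Request:
{"op": "play_rows", "data": {
  "rows": [
    [0,0,0,0],
    [0,-6,0,0],
    [0,-8,0,0],
    [0,-8,0,0],
    [0,-8,0,0],
    [0,-8,0,0],
    [0,-8,0,0],
    [0,-8,0,0],
    [0,-6,0,0],
    [0,0,0,0]
  ]
}}

```text
clock: 15.9
tool_pos: [0.4756, 0.1353, 0.0062]
ee_rot: [-3.141, -0.002, -0.0]
ft_force: [0.4, 0.8, -0.2]
width: 0.004
grip_force: 0.0
```

```bash
python3 look.py 7 wrist
```

```text
15.9 [0.47557526 0.13529987 0.00621758] [ 0.3976434   0.81765883 -0.18704304]
top 0.51 [194. 207.] [0.477 0.16  0.007]
scene 0.61 [312. 205.] [0.46  0.166 0.007]
```

View pics/wrist7.png

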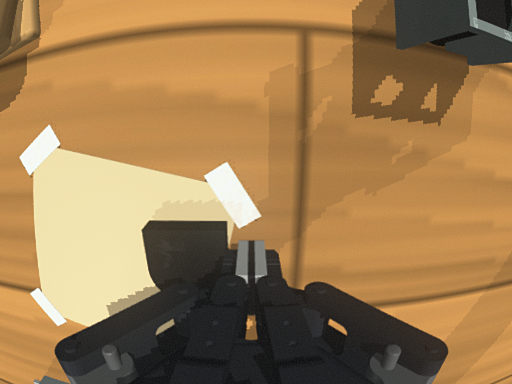

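The block is flush against the finger (flat edge at row 222, columns 143–228) and entering the card, at about (0.475, 0.170). Pushing 42 mm more.

Request:
{"op": "play_rows", "data": {
  "rows": [
    [0,-7,0,0],
    [0,-8,0,0],
    [0,-8,0,0],
    [0,-8,0,0],
    [0,-7,0,0],
    [0,-4,0,0],
    [0,0,0,0],
    [0,8,0,0],
    [0,10,0,0],
    [0,0,-40,0],
    [0,0,-45,0],
    [0,0,-45,0]
  ]
}}

```text
clock: 17.4
tool_pos: [0.475, 0.157, 0.1374]
ee_rot: [3.141, -0.002, -0.002]
ft_force: [1.7, 1.8, -0.2]
width: 0.0
grip_force: 0.0
```

Request:
{"op": "play_rows", "data": {
  "rows": [
    [-30,35,-20,0],
    [-30,35,0,0],
    [0,35,0,0],
    [0,0,0,0],
    [0,0,0,0]
  ]
}}

```text
clock: 17.9
tool_pos: [0.4157, 0.0525, 0.1563]
ee_rot: [-3.141, 0.005, -0.001]
ft_force: [-0.3, 0.6, -0.8]
width: 0.001
grip_force: 0.0
```

```bash
python3 look.py 8 wrist; python3 - <<'E'
from h import *
for n,z in {"card":0,"plunger_top":.076,"heel_4_center":.05,"tin":0,"hammer":0,"last":0}.items():
  for r in ctrl.place_of(n,"top")[:2]: print(n,round(r["conf"],2),at("top",r["location"],z).round(3))
for n in ["card","heel_1_center"]:
  for r in ctrl.outline_of(n,"wrist")[:2]:
    z=.014 if n!="card" else 0
    cn=max(cv2.findContours(r["mask"].astype(np.uint8),0,2)[0],key=cv2.contourArea)
    q=np.array([at("wrist",p[0],z)[:2]*1000 for p in cn],np.float32);print(n,cv2.minAreaRect(q))
E
```

```text
17.9 [0.41572793 0.05254099 0.15634807] [-0.26324527  0.62402406 -0.75395807]
wrist 0.77 [ 99. 136.] [0.469 0.217 0.007]
top 0.57 [173. 208.] [0.474 0.222 0.007]
scene 0.74 [324. 210.] [0.473 0.207 0.007]
card 0.96 [0.46  0.218 0.   ]
card 0.57 [0.555 0.031 0.   ]
plunger_top 0.64 [0.28  0.315 0.076]
heel_4_center 0.69 [0.615 0.037 0.05 ]
heel_4_center 0.62 [ 0.758 -0.018  0.05 ]
tin 0.81 [ 0.463 -0.216  0.   ]
hammer 0.79 [ 0.672 -0.313  0.   ]
hammer 0.6 [0.617 0.028 0.   ]
last 0.63 [0.691 0.304 0.   ]
card ((460.742919921875, 221.556640625), (155.00479125976562, 154.68572998046875), 76.96632385253906)
card ((599.1967163085938, 32.13373565673828), (10.250921249389648, 19.318950653076172), 2.172457695007324)
heel_1_center ((469.0617370605469, 209.4926300048828), (51.25456619262695, 46.1609001159668), 89.62883758544922)
```

View pics/wrist8.png

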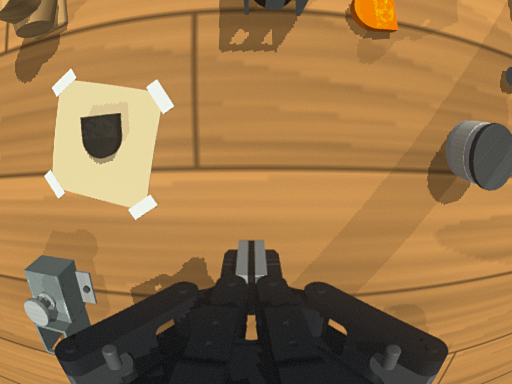

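The block lies flat at (101,135), close to the card's centre (about 10 mm off) and well inside the 43 mm limit. The tin, hammer and last have not moved, and the arm is clear. Handing in.

```bash
python3 -c "
from station import ctrl
print(ctrl.finish_job())"
```

```text
the job is handed in; nothing more can be done
None
```

I handed the job in at about 18 s without seeing a verdict: one full press put out one block, which I pushed flat onto the card, about 10 mm from its centre, with the plunger back up after the press and the tin, hammer and last where they were.

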